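Slide the flanged bush home in the tacking jig

TASK

Load the tacking jig for the next weld: pick up the slim bush with the wide flange at its foot, stand it on the jig's base and slide it upright into the slot, flange under the slotted plate, until it is fully home against the hidden stop, then let go. How deep the stop sits differs from job to job, so feel for it, and once the flange is under the plate never push the bush with more than 30 N, or it jams and knocks the stop out of setting. Leave the other pieces standing where they are.

Things in the scene. Friction and masses are not known exactly. Their poses are not given: they have to be found in the camera images.
- bush_mid (a point): Centre (half-way up) of the flanged bush, bare steel, 0.3 to 0.6 kg, loose, standing upright on the table on its flange. Barrel 34 mm diameter; round flange at the foot 76 mm diameter, 8 mm thick; 90 mm high over all, so this point is 45 mm above its underside and the barrel is clear for gripping from 8 to 90 mm above its underside. z axis points up along the barrel; its yaw means nothing.
- jig: Tacking jig, fixed to the table. Origin at table height on the slot's centre line; x points into the slot, y across, z up. Grey base plate 12 mm thick, 146 mm wide, x = -155 to +95 mm. From x = -57 mm on, a steel slotted plate 8 mm thick lies over it, 11 mm above the base (underside 23 mm, top 31 mm above the table), on side spacers 88 mm apart under it.
- load_spot (a point): Point on the top face of the base (12 mm above the table) at x = -108 mm, y = 0 in the jig's frame: middle of the bare front part, where the bush can stand before it is slid along the jig's +x.
- slot_mouth (a point): Point on the top face of the base, x = -40 mm, y = 0 in the jig's frame, where the straight slot begins: 37 mm wide, along y = 0, to its blind end at x = +37 mm. Before it a flared lead-in starts at x = -57 mm, about 48 mm wide. The flange goes between base and plate, the barrel in the slot.
- home_mid (a point): Point on the top face of the base at x = 0, y = 0 in the jig's frame: middle of the range where the bush's axis can be when home. A stiff stop (gives 1 mm per 15 N), two pins hidden under the plate, meets the flange there, with the axis anywhere from x = -18 to +18 mm; that setting differs each time and is not given. The barrel never reaches the slot's blind end.
- feeler (a joint): Small steel feeler fork between the hidden stop pins, 0 to 0.004 m. It stands 4 mm proud of the stop; 0 = untouched, 0.004 = pushed flush, the flange against the stop. Very soft spring, under 0.6 N, too weak to push the bush back.
- sleeve_mid (a point): Centre of a plain steel sleeve without flange, 34 mm diameter, 90 mm high, standing on the table. Not to be moved.
- stub_mid (a point): Centre of a thick flanged stub, barrel 52 mm, flange 84 mm diameter, 70 mm high, standing on the table. Too thick for the slot. Not to be moved.
- tube_mid (a point): Centre of a square tube offcut, 50 x 50 mm, 90 mm high, standing on the table. Not to be moved.
Things that resemble listed ones, but are neither listed nor needed, are in the scene too. Leave any black or green look-alike of the part that bears bush_mid alone.

How it is judged:
By the outcome, as a careful person would: the job done as asked, in the order asked, and still so for the second after the job is handed in, with the robot touching nothing.
It also fails if it takes over 61 s, if anything falls off the work surface, if the arm or the gripper's body presses on something with over 40 N, if the wrist force passes 120 N, or if a joint passes its speed limit or range.

ROBOT

A 7-joint arm with a two-finger parallel gripper is mounted at the origin on the work surface. World frame = base frame: x ahead of the robot, y to its left, z up, the work surface at z = 0. Lengths are in m, angles in rad, forces in N, time in s.
With the tool pointing down it reaches from about 0.35 to 0.9 m from the base axis. Payload 7.2 kg.
Tool frame: the origin (TCP) lies at the very end of the fingers, on their centre line; the grasp point (between the pads) lies 19 mm behind it; z points along the fingers, x is the direction in which the jaws open and shut, and the axes are right-handed (so a half turn about z gives the same grasp; the last joint's range is limited). The gripper opens to 85 mm and grips with 20 to 120 N. Pads are 22 mm wide; open, the fingers measure 114 mm over their backs; the gripper's body (76 mm by 85 mm) begins 54 mm behind the grasp point. The pads swing forward as they close: fully open they stand 13 mm farther back than shut.
Start: joints at [-1.31, 0.411, -0.013, 1.596, 0.006, 1.134, -0.082], TCP at [0.202, 0.592, 0.205] pointing down, gripper open.
Joint ranges: [-2.95, 2.95], [-0.29, 1.99], [-1.47, 1.44], [0.14, 2.54], [-1.03, 4.17], [0.13, 1.85], [-2.86, 2.86]. Speed limits (rad/s): [2.39, 2.39, 3.01, 3.01, 3.14, 3.14, 3.14].

INTERFACE

Orientations are given as a rotation vector (axis times angle).
In Python, from plant import monitor, imaging, close_job, spotter gives the robot as it stands. The module is installed in compiled form; this text tells all that it offers.
- The arm moves only by the tool step_arm, never from a script. Its argument "steps" is a list of rows, each a list of 7 numbers: the finger opening in mm, from 0 to 85.4, then the shift along the tool's x, y, z in mm, then the turn, a rotation vector about the tool's x, y, z in rad. In form: [[claw, dx, dy, dz, wx, wy, wz], ...]. A call has 1 to 5 rows; each row shifts and turns the commanded pose from where the row before left it, along the tool's axes as they then stand; what a row does not reach is not made up. A row lasts 1/12 s, in which the tool goes at most 41.7 mm and 7.16 degrees, less where a joint would pass 70% of its speed; a pose out of reach is approached as far as the arm can. A call with a gripper value outside its range is refused whole. The fingers move at their own pace and stop on an object; "newtons" is the grip in N (left out, the last holds). Time passes only in rows, so rows that do not move let the fingers close. It gives the time, the measured TCP pose, the force and the opening at its end, in the units of the state.
- monitor.sense(): the state, without advancing time (a new reading comes with each control period).
- imaging.camera(name): name is "scene" or "top" or "wrist"; returns a dict with "color" (400x640x3 uint8, red, green, blue), "fov_y" (degrees; the focal length in pixels is half the picture's height over the tangent of half this angle, whatever the lens; pixels are square), "cx", "cy" (the principal point, pixels), "R" (3x3) and "t" (3): a world point X has camera coordinates R X + t; the wrist camera has in their place "mount" (4x4, takes a point from camera to tool coordinates, whose origin is the TCP and whose axes are the tool frame's). Camera axes: x right, y down, z forward; pixel columns grow to the right and rows downward; lengths in m; the calibration is good to about 2 mm. The wrist camera is an equidistant fisheye: a pixel r from the principal point sees the ray r / f radians off the axis. A picture is of the moment at which its call begins: read the wrist's pose just before it. There is no depth.
- close_job(): hands the job in, once; it reports no verdict.
Trained networks look in the newest picture that a camera, given by its name, has taken for a name from the list of things; names that differ only in an ending like _2 or _b are one class to them, and where a whole thing is asked for, a point or a joint stands for the part that bears it (a point fixed in the world has none). Each returns a list of dicts, best first, with "score" (0 to 1); they miss things now and then, are a little off and sometimes report something else, mostly with a low value. They report only what shows in the picture. A call takes as long as a camera call. They do not tell look-alikes from the thing itself.
- spotter.masks_of(query, camera): "pixels" (400x640 bool, what is visible of it) and "uv" ([column, row] in pixels, amid what is visible of it).
- spotter.pinpoint(query, camera): "uv" ([column, row] in pixels: a listed point, or the origin of a listed thing).
The state is a dict: "time": time; "qpos": joint angles; "joint_velocities": joint speeds; "joint_torque": joint torques, N m; "tool_pos": TCP position; "tcp_rot": TCP orientation; "contact_force": force on the tool from outside, world axes, zero at the start; "ft_torque": the same for the moment, N m; "grip_width": finger opening in m.
Only numpy, scipy, OpenCV 4.12 (cv2) and the standard library are available. Lean on these libraries where they do the work, as an engineer would, in place of code of your own. Each camera call takes 0.05 s, during which the arm holds its last target. There are 200 camera calls.

## Working session

There is one attempt and no reset: what is moved stays moved. The work goes in short steps, Python scripts to look and compute and a tool call to move; the robot and the scene stay as the last step left them, time stands still between calls to the robot, and variables do not carry over. Pictures are saved under pics/ and viewed, on a budget of 10 in all, crops included, one or two more only if the job needs it, and the job is handed in when it is done.

Besides the shell and the picture viewer there is one more tool, called after "Emit:" as name(argument=value, ...) on one line, values as JSON. step_arm: Moves the arm, as the interface text tells. Its arguments: {"type":"object","properties":{"steps":{"type":"array","items":{"type":"array","items":{"type":"number"}}},"newtons":{"type":"number"}},"required":["steps"]}

```bash
mkdir -p pics; cat > h.py <<'E'
import numpy as np, cv2
from plant import monitor, imaging, close_job, spotter
def f(c): return 200/np.tan(np.radians(c["fov_y"])/2)
def ray(c,uv):
    d=np.array([(uv[0]-c["cx"])/f(c),(uv[1]-c["cy"])/f(c),1.]); R=np.array(c["R"]); t=np.array(c["t"])
    return -R.T@t, R.T@d
def atz(c,uv,z):
    o,d=ray(c,uv); return o+d*(z-o[2])/d[2]
def proj(c,X):
    p=np.array(c["R"])@X+c["t"]; return [c["cx"]+f(c)*p[0]/p[2], c["cy"]+f(c)*p[1]/p[2]]
def save(n,c,**k): cv2.imwrite("pics/"+n,cv2.cvtColor(c,cv2.COLOR_RGB2BGR))
E
python3 - <<'E'
from h import *
np.set_printoptions(precision=4,suppress=True)
Z=dict(bush_mid=.045,jig=0,load_spot=.012,slot_mouth=.012,home_mid=.012,sleeve_mid=.045,stub_mid=.035,tube_mid=.045)
print(monitor.sense())
ims=[]
for n in("scene","top"):
    c=imaging.camera(n); ims.append(c["color"]); print(n,c["fov_y"],c["t"])
    for q,z in Z.items():
        for r in spotter.pinpoint(q,n)[:4]: print(n,q,round(r["score"],2),np.round(r["uv"],1),atz(c,r["uv"],z)[:2])
save("s1.png",ims[0]);save("t1.png",ims[1])
E
```

```text
{'time': 0.0, 'qpos': array([-1.3102,  0.4119, -0.0127,  1.597 ,  0.0056,  1.1342, -0.0822]), 'joint_velocities': array([-0.0003, -0.0005,  0.0011, -0.0017,  0.0014, -0.0004, -0.0006]), 'joint_torque': array([  0.0007, -60.0615,   0.6825, -29.9415,   0.0139,   0.0108,
        -0.    ]), 'tool_pos': array([0.2017, 0.591 , 0.204 ]), 'tcp_rot': array([ 2.5543,  1.8273, -0.0019]), 'contact_force': array([ 0.1956, -0.3325,  0.1762]), 'ft_torque': array([0.0446, 0.0318, 0.049 ]), 'grip_width': 0.08516996614087208}
scene 53.823440352743056 [ 0.3087 -0.3235  1.2344]
scene bush_mid 0.82 [453.9 281.2] [0.4857 0.4027]
scene bush_mid 0.57 [395.2 294.8] [0.5945 0.3222]
scene jig 0.89 [283.8 223.2] [ 0.611  -0.0012]
scene load_spot 0.75 [316.5 201.9] [0.5153 0.0259]
scene slot_mouth 0.75 [301.1 217.2] [0.5741 0.0255]
scene home_mid 0.79 [280.5 221. ] [ 0.6156 -0.0067]
scene home_mid 0.41 [203.2 148.3] [ 0.5903 -0.3332]
scene sleeve_mid 0.69 [200.1 150.6] [ 0.6121 -0.307 ]
scene stub_mid 0.74 [244.6 132.2] [ 0.4848 -0.269 ]
scene tube_mid 0.81 [394.9 242.3] [0.4931 0.25  ]
top 47.23469415814711 [0.0212 0.5155 1.265 ]
top bush_mid 0.96 [260.2 173.8] [0.5953 0.2006]
top jig 0.63 [331.5 166.7] [ 0.6271 -0.0001]
top load_spot 0.74 [319.5 206.2] [0.51   0.0332]
top slot_mouth 0.61 [323.9 183.2] [0.5765 0.0216]
top slot_mouth 0.42 [331.6 168.1] [ 0.6208 -0.    ]
top home_mid 0.68 [332.8 167.8] [ 0.6217 -0.0035]
top sleeve_mid 0.77 [441.8 173.3] [ 0.6049 -0.3089]
top stub_mid 0.58 [427.1 215.3] [ 0.4867 -0.2688]
```

View pics/s1.png

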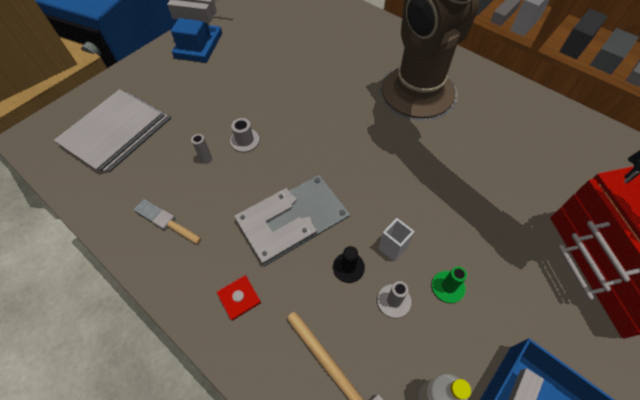

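View pics/t1.png

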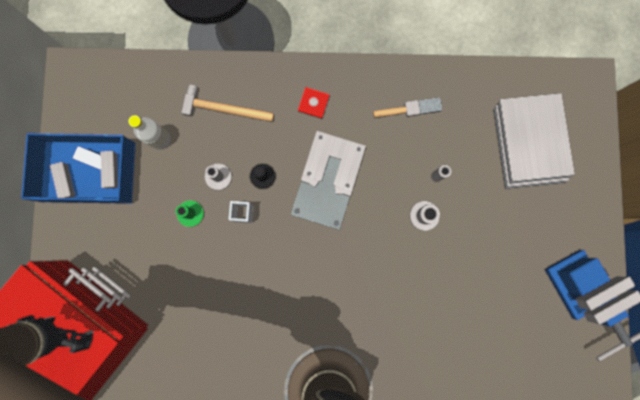

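Scene view (flanged pieces): bare steel slim bush at (396,297), top view (217,176). Black look-alike at (349,262)/(262,176), green at (455,283)/(190,213). The thick stub is at (243,134)/(425,215), and the sleeve without flange is at (201,148)/(444,172). The bare steel slim one with the wide flange, at (396,297), fits. I'll confirm it in a crop and refine its position.

```bash
python3 - <<'E'
from h import *
np.set_printoptions(precision=4,suppress=True)
ims=[]
for n,w in(("scene",(396,297)),("top",(217,176))):
    c=imaging.camera(n); ims.append(c["color"])
    for r in spotter.masks_of("bush_mid",n): 
        ys,xs=np.nonzero(r["pixels"]); print(n,"bush",round(r["score"],2),np.round(r["uv"]),len(xs),xs.min(),xs.max(),ys.min(),ys.max())
    for r in spotter.masks_of("jig",n)[:1]:
        m=r["pixels"].astype(np.uint8); ys,xs=np.nonzero(m); print(n,"jig",r["score"],len(xs))
        P=np.array([atz(c,(x,y),.02)[:2] for x,y in zip(xs,ys)],np.float32)
        (cx,cy),s,a=cv2.minAreaRect(P); print((cx,cy),s,a)
    # steel bright segmentation of flange near w
    x0,y0=w
    im=cv2.resize(c["color"][y0-40:y0+40,x0-50:x0+50],None,fx=4,fy=4,interpolation=cv2.INTER_CUBIC); ims[-1]=im
    print(n,atz(c,w,.045), [np.round(proj(c,np.array([.594,.322,z])),1) for z in (0,.008,.045,.09)])
jc=imaging.camera("top")["color"][120:240,280:380]
save("c1.png",np.vstack([np.hstack(ims), cv2.copyMakeBorder(cv2.resize(jc,(240,288)),0,0,0,560,cv2.BORDER_CONSTANT)])[:600])
E
```

```text
scene bush 0.74 [350. 265.] 894 333 364 245 283
scene bush 0.57 [450. 286.] 1018 430 466 266 302
scene bush 0.56 [395. 299.] 967 377 410 282 318
scene jig 0.63 5482
(0.5876021385192871, 0.006436273455619812) (0.16286049783229828, 0.2505193054676056) 73.45447540283203
scene [0.5974 0.3263 0.045 ] [array([392.3, 300.5]), array([392.8, 299.5]), array([395.3, 294.6]), array([398.5, 288. ])]
top bush 0.79 [219. 176.] 573 205 231 163 189
top bush 0.72 [191. 216.] 608 176 204 199 226
top bush 0.59 [261. 176.] 543 250 275 163 188
top jig 0.85 4571
(0.5869592428207397, 0.009847566485404968) (0.15122142434120178, 0.259041965007782) 73.50072479248047
top [0.5872 0.3209 0.045 ] [array([220.1, 176.2]), array([219.5, 175.7]), array([216.7, 173.6]), array([213.1, 170.8])]
```

View pics/c1.png

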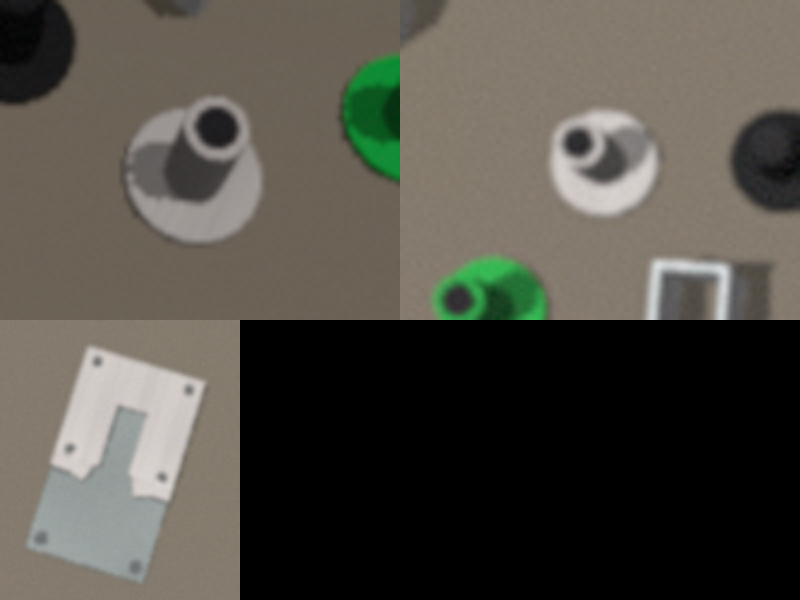

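Confirmed: the crop shows the bare steel slim bush with its wide flange, flange centre at about scene (394,301), top (218,176.5). Next I work out the moves.

```bash
cat >> h.py <<'E'
from scipy.spatial.transform import Rotation as Ro
def go(target,yaw=None):
    s=monitor.sense(); R=Ro.from_rotvec(s["tcp_rot"]).as_matrix()
    print("t",round(s["time"],2),"pos",np.round(s["tool_pos"],4),"F",np.round(s["contact_force"],1),"w",round(s["grip_width"],4))
    print("xyaw deg",np.degrees(np.arctan2(R[1,0],R[0,0])).round(2),"z",R[:,2].round(4),"delta tool mm",np.round(R.T@(np.array(target)-s["tool_pos"])*1000,1))
E
python3 - <<'E'
from h import *
for n,w in(("scene",(394.2,300.8)),("top",(218,176.5))): 
    c=imaging.camera(n); print(n,atz(c,w,.008))
go([.593,.325,.16])
E
```

```text
scene [0.59436207 0.32602609 0.008     ]
top [0.59174443 0.32615633 0.008     ]
t 1.35 pos [0.2019 0.5915 0.2049] F [-0.2  0.4  0.6] w 0.0846
xyaw deg 71.16 z [ 0. -0. -1.] delta tool mm [-125.9  456.2   44.9]
```

Emit:
step_arm(steps=[[85, -9, 32, 0, 0, 0, -0.04], [85, -9, 32, 0, 0, 0, 0], [85, -9, 32, 0, 0, 0, 0], [85, -9, 32, 0, 0, 0, 0], [85, -9, 32, 0, 0, 0, 0]], newtons=40)

```text
time: 1.77
tool_pos: [0.3429, 0.5008, 0.205]
tcp_rot: [-2.518, -1.879, -0.001]
contact_force: [0.1, 1.2, -0.1]
grip_width: 0.0853
```

Emit:
step_arm(steps=[[85, -9, 32, 0, 0, 0, 0], [85, -9, 32, 0, 0, 0, 0], [85, -9, 32, 0, 0, 0, 0], [85, -9, 32, 0, 0, 0, 0], [85, -9, 32, 0, 0, 0, 0]])

```text
time: 2.18
tool_pos: [0.4835, 0.412, 0.205]
tcp_rot: [-2.518, -1.879, -0.0]
contact_force: [0.2, 0.8, 0.6]
grip_width: 0.0851
```

Emit:
step_arm(steps=[[85, -9, 32, 0, 0, 0, 0], [85, -9, 32, 0, 0, 0, 0], [85, -9, 32, 0, 0, 0, 0], [85, 0, 0, 0, 0, 0, 0], [85, 0, 0, 0, 0, 0, 0]])

```text
time: 2.6
tool_pos: [0.5685, 0.3573, 0.2045]
tcp_rot: [2.521, 1.872, -0.001]
contact_force: [-0.6, 0.5, -0.3]
grip_width: 0.0852
```

```bash
cat >> h.py <<'E'
def wpix(c,X,s):  # project world point to wrist fisheye
    R=Ro.from_rotvec(s["tcp_rot"]).as_matrix(); T=np.array(c["mount"])
    p=T[:3,:3].T@(R.T@(np.array(X)-s["tool_pos"])-T[:3,3]); th=np.arctan2(np.hypot(*p[:2]),p[2]); k=f(c)*th/np.hypot(*p[:2])
    return np.array([c["cx"]+k*p[0],c["cy"]+k*p[1]])
def wat(c,uv,z,s):
    R=Ro.from_rotvec(s["tcp_rot"]).as_matrix(); T=np.array(c["mount"])
    d=np.array([uv[0]-c["cx"],uv[1]-c["cy"]]); r=np.hypot(*d); th=r/f(c)
    v=R@T[:3,:3]@np.append(d/r*np.sin(th),np.cos(th)); o=s["tool_pos"]+R@T[:3,3]
    return o+v*(z-o[2])/v[2]
E
python3 - <<'E'
from h import *
go([.593,.326,.041])
s=monitor.sense(); c=imaging.camera("wrist"); im=c["color"].copy()
for r in spotter.masks_of("bush_mid","wrist"): 
    m=r["pixels"]; ys,xs=np.nonzero(m); print(r["score"],r["uv"],xs.min(),xs.max(),ys.min(),ys.max(),wat(c,r["uv"],.045,s))
def ring(C,rad,z,col):
    a=np.linspace(0,2*np.pi,60); p=[wpix(c,[C[0]+rad*np.cos(t),C[1]+rad*np.sin(t),z],s) for t in a]
    cv2.polylines(im,[np.int32(p)],True,col,1)
C=(.593,.326); ring(C,.038,.008,(255,0,0)); ring(C,.017,.09,(0,255,255))
save("w1.png",im)
E
```

```text
t 2.6 pos [0.5685 0.3573 0.2045] F [-0.6  0.5 -0.3] w 0.0852
xyaw deg 73.19 z [ 4.0e-04 -1.1e-03 -1.0e+00] delta tool mm [-22.7  32.3 163.5]
0.86 [333.9, 90.6] 303 366 58 121 [0.48822653 0.39731424 0.045     ]
0.7 [200.6, 225.3] 173 237 194 261 [0.58730085 0.20291336 0.045     ]
0.24 [198.9, 132.4] 161 238 104 166 [0.48441936 0.24266887 0.045     ]
```

View pics/w1.png

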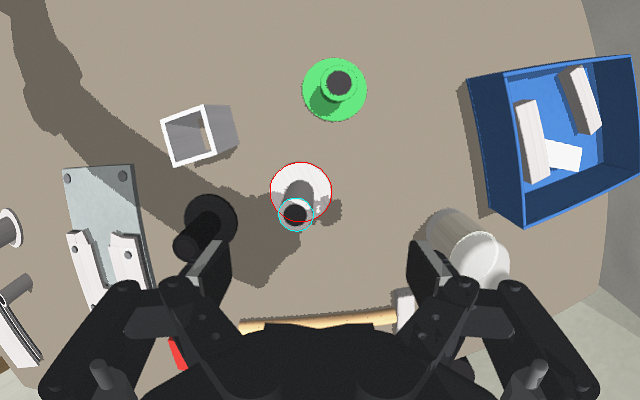

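The red and cyan rings lie on the bush's flange (300,192) and rim (295,213), so the estimate is good. Black is at (205,230) and green at (334,90), both clear of the fingers.

Emit:
step_arm(steps=[[85, -12, 16, 10, 0, 0, 0], [85, -10.7, 16.3, 10, 0, 0, 0], [85, 0, 0, 36, 0, 0, 0], [85, 0, 0, 36, 0, 0, 0], [85, 0, 0, 0, 0, 0, 0]])

```text
time: 3.12
tool_pos: [0.5858, 0.3281, 0.1059]
tcp_rot: [-2.514, -1.88, 0.017]
contact_force: [-1.1, -1.4, -2.5]
grip_width: 0.0849
```

```bash
python3 - <<'E'
from h import *
go([.593,.326,.041])
E
```

```text
t 3.12 pos [0.5858 0.3281 0.1059] F [-1.1 -1.4 -2.5] w 0.0849
xyaw deg 73.59 z [-0.0098 -0.005  -0.9999] delta tool mm [ 0.5  8.  64.9]
```

Emit:
step_arm(steps=[[85, 0, 0, 0, 0, 0, 0], [85, 0, 0, 0, 0, 0, 0]])

```text
time: 3.28
tool_pos: [0.591, 0.3306, 0.1148]
tcp_rot: [-2.516, -1.881, -0.003]
contact_force: [0.8, 0.6, -0.1]
grip_width: 0.0851
```

```bash
python3 - <<'E'
from h import *
go([.593,.326,.041])
s=monitor.sense(); c=imaging.camera("wrist"); im=c["color"].copy()
C=(.593,.326)
for rad,z,col in((.038,.008,(255,0,0)),(.017,.09,(0,255,255))):
    a=np.linspace(0,2*np.pi,60); p=[wpix(c,[C[0]+rad*np.cos(t),C[1]+rad*np.sin(t),z],s) for t in a]
    cv2.polylines(im,[np.int32(p)],True,col,1)
save("w2.png",im)
E
```

```text
t 3.28 pos [0.591  0.3306 0.1148] F [ 0.8  0.6 -0.1] w 0.0851
xyaw deg 73.56 z [ 0.0012  0.0014 -1.    ] delta tool mm [-4.   3.1 73.8]
```

View pics/w2.png

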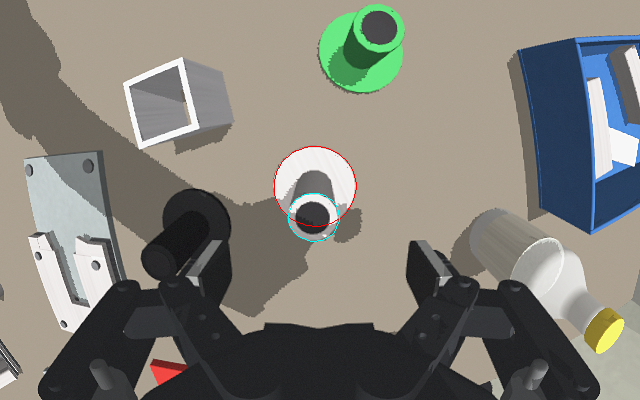

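The rings still match the bush at (315,186). Down and grip.

Emit:
step_arm(steps=[[85, -4, 3, 14, 0, 0, 0], [85, 0, 0, 20, 0, 0, 0], [85, 0, 0, 20, 0, 0, 0], [85, 0, 0, 19, 0, 0, 0], [85, 0, 0, 0, 0, 0, 0]])

```text
time: 3.75
tool_pos: [0.5916, 0.3242, 0.0386]
tcp_rot: [-2.517, -1.879, 0.003]
contact_force: [-0.5, -0.6, -0.3]
grip_width: 0.0847
```

Emit:
step_arm(steps=[[85, 0, 0, 0, 0, 0, 0], [28, 0, 0, 0, 0, 0, 0], [28, 0, 0, 0, 0, 0, 0], [28, 0, 0, 0, 0, 0, 0], [28, 0, 0, 0, 0, 0, 0]], newtons=40)

```text
time: 4.17
tool_pos: [0.5934, 0.3245, 0.0412]
tcp_rot: [2.518, 1.879, 0.003]
contact_force: [0.3, 0.0, 0.3]
grip_width: 0.038
```

```bash
python3 - <<'E'
from h import *
go([.593,.326,.041])
E
```

```text
t 4.17 pos [0.5934 0.3245 0.0412] F [0.3 0.  0.3] w 0.038
xyaw deg 73.45 z [ 0.0016  0.001  -1.    ] delta tool mm [ 1.3 -0.8  0.2]
```

Emit:
step_arm(steps=[[28, 0, 0, 0, 0, 0, 0], [28, 0, 0, 0, 0, 0, 0], [28, 0, 0, -5, 0, 0, 0], [28, 0, 0, -15, 0, 0, 0], [28, 0, 0, 0, 0, 0, 0]])

```text
time: 4.58
tool_pos: [0.5936, 0.3244, 0.0617]
tcp_rot: [2.518, 1.878, 0.003]
contact_force: [1.8, 0.6, -2.1]
grip_width: 0.0331
```

```bash
python3 - <<'E'
from h import *
go([.5124,.0302,.165])
E
```

```text
t 4.58 pos [0.5936 0.3244 0.0617] F [ 1.8  0.6 -2.1] w 0.0331
xyaw deg 73.44 z [ 1.6e-03  9.0e-04 -1.0e+00] delta tool mm [-305.     6.2 -103.7]
```

Emit:
step_arm(steps=[[28, 0, 0, -20, 0, 0, 0], [28, 0, 0, -25, 0, 0, 0], [28, 0, 0, -25, 0, 0, 0], [28, 0, 0, -25, 0, 0, 0], [28, -5, 0, -9, 0, 0, 0]], newtons=60)

```text
time: 5.0
tool_pos: [0.5925, 0.3209, 0.167]
tcp_rot: [-2.517, -1.88, -0.007]
contact_force: [0.1, 0.3, -2.2]
grip_width: 0.032
```

Emit:
step_arm(steps=[[28, -15, 0, 0, 0, 0, 0], [28, -25, 0, 0, 0, 0, 0], [28, -30, 1, 0, 0, 0, 0], [28, -30, 1, 0, 0, 0, 0], [28, -30, 1, 0, 0, 0, 0]])

```text
time: 5.42
tool_pos: [0.5558, 0.192, 0.1624]
tcp_rot: [-2.518, -1.879, 0.003]
contact_force: [0.2, -0.0, -3.1]
grip_width: 0.0325
```

Emit:
step_arm(steps=[[28, -30, 1, 0, 0, 0, 0], [28, -30, 1, 0, 0, 0, 0], [28, -30, 1, 0, 0, 0, 0], [28, -30, 0, 0, 0, 0, 0], [28, -25, 0, 0, 0, 0, 0]])

```text
time: 5.83
tool_pos: [0.5171, 0.0512, 0.1627]
tcp_rot: [-2.519, -1.877, 0.003]
contact_force: [-0.3, -0.0, -2.4]
grip_width: 0.0323
```

Emit:
step_arm(steps=[[28, -15, 0, 0, 0, 0, 0], [28, -10, 0, 0, 0, 0, 0], [28, 0, 0, 0, 0, 0, 0], [28, 0, 0, 0, 0, 0, 0], [28, 0, 0, 0, 0, 0, 0]])

```text
time: 6.25
tool_pos: [0.5119, 0.0315, 0.1636]
tcp_rot: [-2.516, -1.88, -0.0]
contact_force: [-0.2, -1.3, -2.4]
grip_width: 0.0318
```

```bash
cat >> h.py <<'E'
def jigpts(o,yaw):
    o=np.array([*o,0]); c,s_=np.cos(yaw),np.sin(yaw); A=np.array([[c,-s_,0],[s_,c,0],[0,0,1]])
    L=[[(-155,-73,12),(-155,73,12),(-57,73,12),(-57,-73,12)],[(-57,-73,31),(95,-73,31),(95,73,31),(-57,73,31)],[(-57,-24,31),(-40,-18.5,31),(37,-18.5,31),(37,18.5,31),(-40,18.5,31),(-57,24,31)]]
    return [[o+A@(np.array(p)/1000) for p in l] for l in L]
E
python3 - <<'E'
from h import *
go([.5124,.0302,.165])
s=monitor.sense(); c=imaging.camera("wrist"); im=c["color"].copy(); save("w3raw.png",im)
for l in jigpts((.616,-.0005),np.radians(-16.5)):
    cv2.polylines(im,[np.int32([wpix(c,p,s) for p in l])],True,(255,0,0),1)
save("w3.png",im)
E
```

```text
t 6.25 pos [0.5119 0.0315 0.1636] F [-0.2 -1.3 -2.4] w 0.0318
xyaw deg 73.54 z [-1.e-04  6.e-04 -1.e+00] delta tool mm [-1.1  0.9 -1.4]
```

View pics/w3.png

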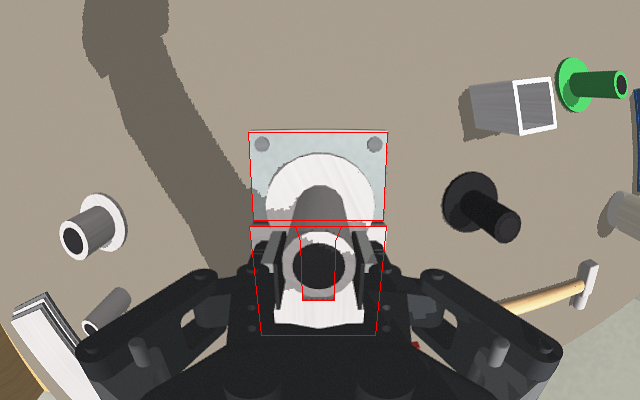

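The overlay fits the jig's sides (248/388) and front edge (row ~130) to about a pixel, and the bush hangs upright at (320,200). Checking the side edges numerically.

```bash
python3 - <<'E'
from h import *
s=monitor.sense(); c=imaging.camera("wrist"); g=c["color"].astype(float)
b=(g[:,:,2]-g[:,:,0]); b=cv2.GaussianBlur(b,(1,5),0)
yaw=np.radians(-16.5); o=np.array([.616,-.0005]); ex=np.array([np.cos(yaw),np.sin(yaw)]); ey=np.array([-ex[1],ex[0]])
def J(uv,z): d=wat(c,uv,z,s)[:2]-o; return np.round([d@ex*1000,d@ey*1000],1)
for r in (138,148,158,170,180,190):
    row=b[r]; dl=np.diff(row)
    l=235+np.argmax(dl[235:262]); rt=375+np.argmin(dl[375:402])
    print(r,l+.5,rt+.5,J((l+.5,r),.012),J((rt+.5,r),.012))
for u in (280,300,320,340,360): 
    col=b[:,u]; d=np.diff(col); v=115+np.argmax(d[115:145]); print(u,v,J((u,v+.5),.012))
E
```

```text
138 248.5 387.5 [-148.6  -73.3] [-148.7   73. ]
148 248.5 386.5 [-138.   -73.7] [-138.    72.3]
158 249.5 386.5 [-127.2  -73. ] [-127.3   72.7]
170 249.5 385.5 [-114.2  -73.6] [-114.3   72.2]
180 250.5 385.5 [-103.2  -73. ] [-103.3   72.8]
190 250.5 384.5 [-92.  -73.6] [-92.1  72.3]
280 128 [-157.9  -39.5]
300 128 [-157.6  -18.7]
320 128 [-157.6    1.9]
340 128 [-157.7   22.6]
360 128 [-158.    43.4]
```

Emit:
step_arm(steps=[[28, -1.5, -0.6, 25, 0, 0, 0], [28, 0, 0, 25, 0, 0, 0], [28, 0, 0, 25, 0, 0, 0], [28, 0, 0, 20, 0, 0, 0], [28, 0, 0, 9, 0, 0, 0]])

```text
time: 6.77
tool_pos: [0.5093, 0.0297, 0.0573]
tcp_rot: [-2.515, -1.88, 0.005]
contact_force: [-0.2, 0.3, -3.7]
grip_width: 0.0322
```

Emit:
step_arm(steps=[[28, 0, 0, 0, 0, 0, 0], [28, 0, 0, 1, 0, 0, 0], [28, 0, 0, 1, 0, 0, 0], [28, 0, 0, 1, 0, 0, 0], [28, 0, 0, 0.5, 0, 0, 0]])

```text
time: 7.18
tool_pos: [0.5115, 0.029, 0.0573]
tcp_rot: [2.517, 1.878, 0.003]
contact_force: [0.2, -0.7, -3.3]
grip_width: 0.0321
```

Emit:
step_arm(steps=[[28, 0, 0, 0.5, 0, 0, 0], [28, 0, 0, 0.5, 0, 0, 0], [28, 0, 0, 0, 0, 0, 0]])

```text
time: 7.43
tool_pos: [0.5108, 0.0288, 0.0556]
tcp_rot: [2.518, 1.879, 0.001]
contact_force: [0.3, 0.6, -3.9]
grip_width: 0.0317
```

Emit:
step_arm(steps=[[28, 1.2, 0, 0.5, 0, 0, 0], [28, 0, 0, 0.5, 0, 0, 0], [28, 0, 0, 0.5, 0, 0, 0], [28, 0, 0, 0.5, 0, 0, 0], [28, 0, 0, 0, 0, 0, 0]])

```text
time: 7.85
tool_pos: [0.511, 0.03, 0.0533]
tcp_rot: [-2.518, -1.879, 0.0]
contact_force: [0.2, -0.8, -3.2]
grip_width: 0.0319
```

Emit:
step_arm(steps=[[28, 0, 0, 0.5, 0, 0, 0], [28, 0, 0, 0.5, 0, 0, 0], [28, 0, 0, 0, 0, 0, 0]])

```text
time: 8.1
tool_pos: [0.5113, 0.0301, 0.0531]
tcp_rot: [2.518, 1.879, 0.001]
contact_force: [-1.5, 0.9, 6.0]
grip_width: 0.0322
```

Standing on the base. Release briefly so it sits flat, then regrip gently.

Emit:
step_arm(steps=[[42, 0, 0, -0.5, 0, 0, 0], [42, 0, 0, 0, 0, 0, 0], [42, 0, 0, 0, 0, 0, 0], [28, 0, 0, 0, 0, 0, 0], [28, 0, 0, 0, 0, 0, 0]], newtons=35)

```text
time: 8.52
tool_pos: [0.5113, 0.0301, 0.0531]
tcp_rot: [2.518, 1.879, 0.001]
contact_force: [-0.3, 0.3, 1.8]
grip_width: 0.0327
```

Emit:
step_arm(steps=[[28, 0, 0, 0, 0, 0, 0], [28, 0, 0, 0, 0, 0, 0], [28, 0, 0, 0, 0, 0, 0]])

```text
time: 8.77
tool_pos: [0.5113, 0.0301, 0.053]
tcp_rot: [2.518, 1.879, 0.001]
contact_force: [1.0, 0.9, 3.1]
grip_width: 0.0329
```

```bash
cat >> h.py <<'E'
def jg():
    s=monitor.sense(); yaw=np.radians(-16.5); ex=np.array([np.cos(yaw),np.sin(yaw)]); ey=np.array([-ex[1],ex[0]]); d=s["tool_pos"][:2]-[.6145,-.0005]; F=s["contact_force"]
    print("t",round(s["time"],2),"jig xy mm",np.round([d@ex*1e3,d@ey*1e3],1),"z",round(s["tool_pos"][2],4),"F jig",np.round([F[:2]@ex,F[:2]@ey,F[2]],1),"T",s["ft_torque"].round(2),"w",s["grip_width"].round(4))
E
python3 - <<'E'
from h import *
jg(); go([.511,.03,.053])
E
```

```text
Traceback (most recent call last):
  File "h.py", line 32, in jg
    print("t",round(s["time"],2),"jig xy mm",np.round([d@ex*1e3,d@ey*1e3],1),"z",round(s["tool_pos"][2],4),"F jig",np.round([F[:2]@ex,F[:2]@ey,F[2]],1),"T",s["ft_torque"].round(2),"w",s["grip_width"].round(4))
                                                                                                                                                                                        ^^^^^^^^^^^^^^^^^^^^^
AttributeError: 'float' object has no attribute 'round'
```

Emit:
step_arm(steps=[[28, 0, 3, 0, 0, 0, 0], [28, 0, 3, 0, 0, 0, 0], [28, 0, 3, 0, 0, 0, 0], [28, 0, 3, 0, 0, 0, 0], [28, 0, 3, 0, 0, 0, 0]])

```text
time: 9.18
tool_pos: [0.5235, 0.0265, 0.0536]
tcp_rot: [-2.515, -1.877, 0.004]
contact_force: [-7.8, 3.8, 15.0]
grip_width: 0.0327
```

```bash
sed -i 's/s\["grip_width"\].round(4))/round(s["grip_width"],4))/' h.py; python3 - <<'E'
from h import *
jg(); go([.511,.03,.053])
E
```

```text
t 9.18 jig xy mm [-95.    0.1] z 0.0536 F jig [-8.6  1.5 15. ] T [ 0.71  1.86 -0.  ] w 0.0327
t 9.18 pos [0.5235 0.0265 0.0536] F [-7.8  3.8 15. ] w 0.0327
xyaw deg 73.48 z [-0.0038  0.0013 -1.    ] delta tool mm [ -0.2 -12.9   0.7]
```

Emit:
step_arm(steps=[[28, 0, 0, -0.5, 0, 0, 0], [28, 0, 0, 0, 0, 0, 0], [28, 0, 0, 0, 0, 0, 0]])

```text
time: 9.43
tool_pos: [0.5249, 0.0257, 0.0532]
tcp_rot: [-2.518, -1.878, 0.001]
contact_force: [-2.2, 1.0, 4.2]
grip_width: 0.0327
```

```bash
python3 - <<'E'
from h import *
jg(); go([.511,.03,.053])
E
```

```text
t 9.43 jig xy mm [-93.3  -0.3] z 0.0532 F jig [-2.3  0.3  4.2] T [ 0.21  0.52 -0.01] w 0.0327
t 9.43 pos [0.5249 0.0257 0.0532] F [-2.2  1.   4.2] w 0.0327
xyaw deg 73.46 z [-9.e-04  0.e+00 -1.e+00] delta tool mm [  0.2 -14.6   0.2]
```

Emit:
step_arm(steps=[[28, 0.2, 1, -0.4, 0, 0, 0], [28, 0, 2, 0, 0, 0, 0], [28, 0, 2, 0, 0, 0, 0], [28, 0, 2, 0, 0, 0, 0], [28, 0, 1, 0, 0, 0, 0]])

```text
time: 9.85
tool_pos: [0.5335, 0.0232, 0.0535]
tcp_rot: [2.518, 1.878, -0.0]
contact_force: [0.0, -0.2, -3.9]
grip_width: 0.0326
```

```bash
python3 - <<'E'
from h import *
jg()
s=monitor.sense(); c=imaging.camera("wrist"); im=c["color"].copy()
for l in jigpts((.6145,-.0005),np.radians(-16.5)):
    cv2.polylines(im,[np.int32([wpix(c,p,s) for p in l])],True,(255,0,0),1)
save("w4.png",im)
E
```

```text
t 9.85 jig xy mm [-84.4  -0.2] z 0.0535 F jig [ 0.1 -0.2 -3.9] T [-0.01 -0.02 -0.01] w 0.0326
```

View pics/w4.png

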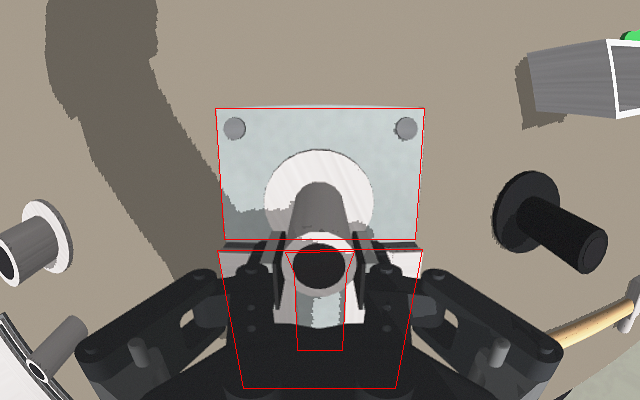

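```bash
python3 - <<'E'
import cv2
im=cv2.imread("pics/w4.png")[215:345,240:400]
cv2.imwrite("pics/w4c.png",cv2.resize(im,None,fx=4.5,fy=4.5,interpolation=cv2.INTER_CUBIC))
E
```

```text
(no output)
```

View pics/w4c.png

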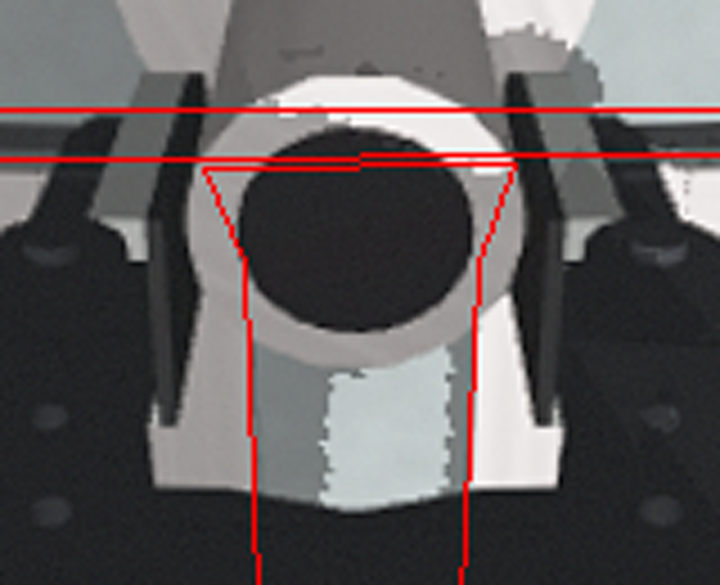

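The crop shows the slot edges right on the overlay (250/470 in the crop) and the bush centred at 357, so the lateral fit is good. The bush hangs a hair above the base, flange under the plate. Sliding on.

Emit:
step_arm(steps=[[28, 0, 2, 0, 0, 0, 0], [28, 0, 2, 0, 0, 0, 0], [28, 0, 2, 0, 0, 0, 0], [28, 0, 2, 0, 0, 0, 0], [28, 0, 2, 0, 0, 0, 0]])

```text
time: 10.32
tool_pos: [0.543, 0.0207, 0.0538]
tcp_rot: [2.518, 1.879, 0.0]
contact_force: [0.4, 0.5, -4.0]
grip_width: 0.0331
```

Emit:
step_arm(steps=[[28, 0, 2, 0, 0, 0, 0], [28, 0, 2, 0, 0, 0, 0], [28, 0, 2, 0, 0, 0, 0], [28, 0, 2, 0, 0, 0, 0], [28, 0, 2, 0, 0, 0, 0]])

```text
time: 10.73
tool_pos: [0.5525, 0.0178, 0.0538]
tcp_rot: [-2.518, -1.879, -0.0]
contact_force: [-0.0, 0.3, -3.1]
grip_width: 0.0326
```

```bash
python3 - <<'E'
from h import *
jg()
E
```

```text
t 10.73 jig xy mm [-64.7  -0. ] z 0.0538 F jig [-0.1  0.3 -3.1] T [-0.02 -0.01 -0.02] w 0.0326
```

Emit:
step_arm(steps=[[28, 0, 2, 0, 0, 0, 0], [28, 0, 2, 0, 0, 0, 0], [28, 0, 2, 0, 0, 0, 0], [28, 0, 2, 0, 0, 0, 0], [28, 0, 2, 0, 0, 0, 0]])

```text
time: 11.15
tool_pos: [0.562, 0.015, 0.0538]
tcp_rot: [-2.518, -1.879, 0.0]
contact_force: [-0.5, -1.2, -2.3]
grip_width: 0.0327
```

Emit:
step_arm(steps=[[28, 0, 2, 0.2, 0, 0, 0], [28, 0, 2, 0, 0, 0, 0], [28, 0, 2, 0, 0, 0, 0], [28, 0, 2, 0, 0, 0, 0], [28, 0, 2, 0, 0, 0, 0]])

```text
time: 11.57
tool_pos: [0.5717, 0.0121, 0.0536]
tcp_rot: [-2.518, -1.879, -0.0]
contact_force: [0.9, 0.1, -2.8]
grip_width: 0.0327
```

Emit:
step_arm(steps=[[28, 0, 2, 0, 0, 0, 0], [28, 0, 2, 0, 0, 0, 0], [28, 0, 2, 0, 0, 0, 0], [28, 0, 2, 0, 0, 0, 0], [28, 0, 2, 0, 0, 0, 0]])

```text
time: 11.98
tool_pos: [0.5812, 0.0093, 0.0536]
tcp_rot: [-2.518, -1.879, 0.0]
contact_force: [-0.2, 0.1, -4.5]
grip_width: 0.033
```

Emit:
step_arm(steps=[[28, 0, 2, 0, 0, 0, 0], [28, 0, 2, 0, 0, 0, 0], [28, 0, 2, 0, 0, 0, 0], [28, 0, 2, 0, 0, 0, 0], [28, 0, 2, 0, 0, 0, 0]])

```text
time: 12.4
tool_pos: [0.5908, 0.0064, 0.0536]
tcp_rot: [-2.518, -1.879, 0.0]
contact_force: [0.2, -0.8, -3.2]
grip_width: 0.033
```

```bash
python3 - <<'E'
from h import *
jg()
E
```

```text
t 12.4 jig xy mm [-24.7  -0.1] z 0.0536 F jig [ 0.4 -0.8 -3.2] T [ 0.01 -0.01  0.06] w 0.033
```

Emit:
step_arm(steps=[[28, 0, 0.5, 0, 0, 0, 0], [28, 0, 0.5, 0, 0, 0, 0], [28, 0, 0.5, 0, 0, 0, 0], [28, 0, 0.5, 0, 0, 0, 0], [28, 0, 0.5, 0, 0, 0, 0]])

```text
time: 12.82
tool_pos: [0.593, 0.0058, 0.0536]
tcp_rot: [-2.518, -1.879, 0.0]
contact_force: [-0.1, 0.5, -2.9]
grip_width: 0.0329
```

Emit:
step_arm(steps=[[28, 0, 0.5, 0, 0, 0, 0], [28, 0, 0.5, 0, 0, 0, 0], [28, 0, 0.5, 0, 0, 0, 0], [28, 0, 0.5, 0, 0, 0, 0], [28, 0, 0.5, 0, 0, 0, 0]])

```text
time: 13.23
tool_pos: [0.5954, 0.005, 0.0536]
tcp_rot: [-2.518, -1.879, 0.0]
contact_force: [-0.3, 0.2, -3.6]
grip_width: 0.0328
```

Emit:
step_arm(steps=[[28, 0, 0.5, 0, 0, 0, 0], [28, 0, 0.5, 0, 0, 0, 0], [28, 0, 0.5, 0, 0, 0, 0], [28, 0, 0.5, 0, 0, 0, 0], [28, 0, 0.5, 0, 0, 0, 0]])

```text
time: 13.65
tool_pos: [0.5979, 0.0044, 0.0536]
tcp_rot: [-2.518, -1.879, -0.0]
contact_force: [0.7, -0.5, -3.8]
grip_width: 0.0328
```

Emit:
step_arm(steps=[[28, 0, 0.5, 0, 0, 0, 0], [28, 0, 0.5, 0, 0, 0, 0], [28, 0, 0.5, 0, 0, 0, 0], [28, 0, 0.5, 0, 0, 0, 0], [28, 0, 0.5, 0, 0, 0, 0]])

```text
time: 14.07
tool_pos: [0.6003, 0.0036, 0.0536]
tcp_rot: [-2.518, -1.879, 0.0]
contact_force: [0.3, -0.4, -2.4]
grip_width: 0.033
```

Emit:
step_arm(steps=[[28, 0, 0.5, 0, 0, 0, 0], [28, 0, 0.5, 0, 0, 0, 0], [28, 0, 0.5, 0, 0, 0, 0], [28, 0, 0.5, 0, 0, 0, 0], [28, 0, 0.5, 0, 0, 0, 0]])

```text
time: 14.48
tool_pos: [0.6027, 0.0029, 0.0536]
tcp_rot: [-2.518, -1.879, 0.0]
contact_force: [-0.7, -0.7, -3.3]
grip_width: 0.0328
```

Emit:
step_arm(steps=[[28, 0, 0.5, 0, 0, 0, 0], [28, 0, 0.5, 0, 0, 0, 0], [28, 0, 0.5, 0, 0, 0, 0], [28, 0, 0.5, 0, 0, 0, 0], [28, 0, 0.5, 0, 0, 0, 0]])

```text
time: 14.9
tool_pos: [0.6051, 0.0023, 0.0536]
tcp_rot: [-2.518, -1.879, -0.0]
contact_force: [0.8, -1.1, -2.4]
grip_width: 0.0329
```

Emit:
step_arm(steps=[[28, 0, 0.5, 0, 0, 0, 0], [28, 0, 0.5, 0, 0, 0, 0], [28, 0, 0.5, 0, 0, 0, 0], [28, 0, 0.5, 0, 0, 0, 0], [28, 0, 0.5, 0, 0, 0, 0]])

```text
time: 15.32
tool_pos: [0.6074, 0.0015, 0.0536]
tcp_rot: [2.518, 1.879, -0.0]
contact_force: [0.1, 0.2, -2.6]
grip_width: 0.0328
```

Emit:
step_arm(steps=[[28, 0, 0.5, 0, 0, 0, 0], [28, 0, 0.5, 0, 0, 0, 0], [28, 0, 0.5, 0, 0, 0, 0], [28, 0, 0.5, 0, 0, 0, 0], [28, 0, 0.5, 0, 0, 0, 0]])

```text
time: 15.73
tool_pos: [0.6099, 0.0008, 0.0536]
tcp_rot: [-2.518, -1.879, -0.0]
contact_force: [-0.5, 0.6, -3.4]
grip_width: 0.0326
```

Emit:
step_arm(steps=[[28, 0, 0.5, 0, 0, 0, 0], [28, 0, 0.5, 0, 0, 0, 0], [28, 0, 0.5, 0, 0, 0, 0], [28, 0, 0.5, 0, 0, 0, 0], [28, 0, 0.5, 0, 0, 0, 0]])

```text
time: 16.15
tool_pos: [0.6123, 0.0001, 0.0536]
tcp_rot: [2.518, 1.879, 0.0]
contact_force: [-0.0, 0.0, -3.3]
grip_width: 0.0329
```

Emit:
step_arm(steps=[[28, 0, 0.5, 0, 0, 0, 0], [28, 0, 0.5, 0, 0, 0, 0], [28, 0, 0.5, 0, 0, 0, 0], [28, 0, 0.5, 0, 0, 0, 0], [28, 0, 0.5, 0, 0, 0, 0]])

```text
time: 16.57
tool_pos: [0.6147, -0.0006, 0.0536]
tcp_rot: [2.518, 1.879, 0.0]
contact_force: [1.3, 0.9, -2.6]
grip_width: 0.0332
```

Emit:
step_arm(steps=[[28, 0, 0.5, 0, 0, 0, 0], [28, 0, 0.5, 0, 0, 0, 0], [28, 0, 0.5, 0, 0, 0, 0], [28, 0, 0.5, 0, 0, 0, 0], [28, 0, 0.5, 0, 0, 0, 0]])

```text
time: 16.98
tool_pos: [0.6171, -0.0014, 0.0536]
tcp_rot: [2.518, 1.879, 0.0]
contact_force: [0.5, 0.4, -4.2]
grip_width: 0.033
```

Emit:
step_arm(steps=[[28, 0, 0.5, 0, 0, 0, 0], [28, 0, 0.5, 0, 0, 0, 0], [28, 0, 0.5, 0, 0, 0, 0], [28, 0, 0.5, 0, 0, 0, 0], [28, 0, 0.5, 0, 0, 0, 0]])

```text
time: 17.4
tool_pos: [0.6194, -0.002, 0.0536]
tcp_rot: [-2.518, -1.879, -0.0]
contact_force: [-0.2, -1.0, -3.7]
grip_width: 0.0329
```

Emit:
step_arm(steps=[[28, 0, 0.5, 0, 0, 0, 0], [28, 0, 0.5, 0, 0, 0, 0], [28, 0, 0.5, 0, 0, 0, 0], [28, 0, 0.5, 0, 0, 0, 0], [28, 0, 0.5, 0, 0, 0, 0]])

```text
time: 17.82
tool_pos: [0.6218, -0.0027, 0.0536]
tcp_rot: [-2.518, -1.879, -0.0]
contact_force: [0.6, -0.7, -3.5]
grip_width: 0.0327
```

Emit:
step_arm(steps=[[28, 0, 0.5, 0, 0, 0, 0], [28, 0, 0.5, 0, 0, 0, 0], [28, 0, 0.5, 0, 0, 0, 0], [28, 0, 0.5, 0, 0, 0, 0], [28, 0, 0.5, 0, 0, 0, 0]])

```text
time: 18.23
tool_pos: [0.6242, -0.0035, 0.0536]
tcp_rot: [-2.518, -1.879, 0.0]
contact_force: [-0.2, 0.9, -2.5]
grip_width: 0.033
```

Emit:
step_arm(steps=[[28, 0, 0.5, 0, 0, 0, 0], [28, 0, 0.5, 0, 0, 0, 0], [28, 0, 0.5, 0, 0, 0, 0], [28, 0, 0.5, 0, 0, 0, 0], [28, 0, 0.5, 0, 0, 0, 0]])

```text
time: 18.65
tool_pos: [0.6264, -0.0041, 0.0536]
tcp_rot: [-2.518, -1.878, 0.001]
contact_force: [-2.9, 0.3, 0.2]
grip_width: 0.0327
```

Emit:
step_arm(steps=[[28, 0, 0.3, 0, 0, 0, 0], [28, 0, 0.3, 0, 0, 0, 0], [28, 0, 0, 0, 0, 0, 0]])

```text
time: 18.9
tool_pos: [0.6268, -0.0042, 0.0538]
tcp_rot: [-2.517, -1.878, 0.001]
contact_force: [-3.9, 1.3, 1.9]
grip_width: 0.033
```

```bash
python3 - <<'E'
from h import *
jg()
E
```

```text
t 18.9 jig xy mm [12.8 -0.1] z 0.0538 F jig [-4.1  0.1  1.9] T [ 0.2   0.99 -0.05] w 0.033
```

Contact with something elastic near x = 12.8 mm. The bush hangs slightly and is gripped high, so it may be tilting. I'll release it to sit flat, regrip lower, and push again.

Emit:
step_arm(steps=[[44, 0, 0, 0, 0, 0, 0], [44, 0, 0, 0, 0, 0, 0], [44, 0, 0, 5, 0, 0, 0], [44, 0, 0, 5, 0, 0, 0], [44, 0, 0, 4, 0, 0, 0]])

```text
time: 19.32
tool_pos: [0.6272, -0.0044, 0.0389]
tcp_rot: [2.518, 1.879, 0.0]
contact_force: [0.3, 0.2, -0.0]
grip_width: 0.0441
```

Emit:
step_arm(steps=[[44, 0, 0, 0, 0, 0, 0], [44, 0, 0, 0, 0, 0, 0]])

```text
time: 19.48
tool_pos: [0.6268, -0.0044, 0.039]
tcp_rot: [-2.518, -1.878, 0.001]
contact_force: [-0.9, -0.0, 0.7]
grip_width: 0.0441
```

```bash
python3 - <<'E'
from h import *
jg(); go([.6268,-.0042,.04])
s=monitor.sense(); c=imaging.camera("wrist"); im=c["color"].copy()
for l in jigpts((.6145,-.0005),np.radians(-16.5)):
    cv2.polylines(im,[np.int32([wpix(c,p,s) for p in l])],True,(255,0,0),1)
save("w5.png",cv2.resize(im[100:340,180:460],None,fx=2.5,fy=2.5,interpolation=cv2.INTER_CUBIC))
E
```

```text
t 19.48 jig xy mm [13.  -0.3] z 0.039 F jig [-0.9 -0.3  0.7] T [ 0.01 -0.01  0.01] w 0.0441
t 19.48 pos [ 0.6268 -0.0044  0.039 ] F [-0.9 -0.   0.7] w 0.0441
xyaw deg 73.45 z [-9.e-04 -1.e-04 -1.e+00] delta tool mm [ 0.2 -0.1 -1. ]
```

View pics/w5.png

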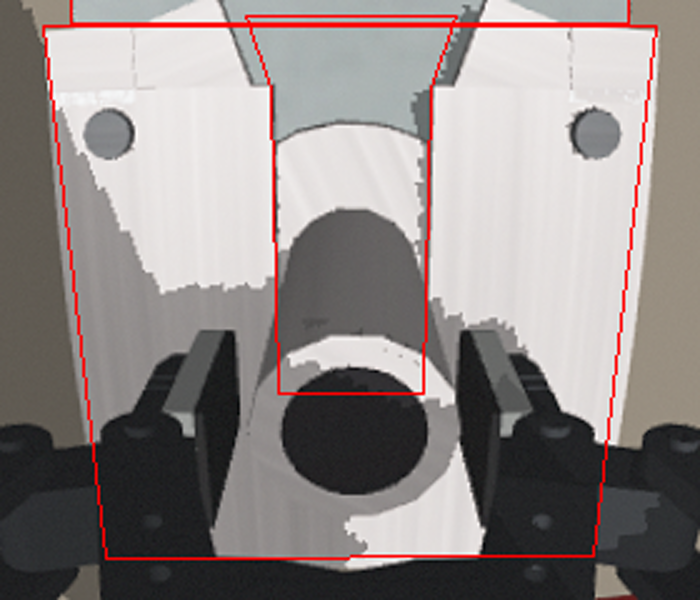

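The bush stands in the slot with the flange under the plate and the barrel at (350,430) in the crop, between the pads. Regrip low and push gently.

Emit:
step_arm(steps=[[28, 0.2, 0, 0, 0, 0, 0], [28, 0, 0, 0, 0, 0, 0], [28, 0, 0, 0, 0, 0, 0], [28, 0, 0, 0, 0, 0, 0], [28, 0, 0, 0, 0, 0, 0]], newtons=50)

```text
time: 19.95
tool_pos: [0.6274, -0.0041, 0.0398]
tcp_rot: [2.518, 1.879, 0.001]
contact_force: [-0.0, 0.0, -0.0]
grip_width: 0.0334
```

Emit:
step_arm(steps=[[28, 0, 0.3, 0, 0, 0, 0], [28, 0, 0.3, 0, 0, 0, 0], [28, 0, 0.3, 0, 0, 0, 0], [28, 0, 0, 0, 0, 0, 0]])

```text
time: 20.28
tool_pos: [0.6276, -0.0041, 0.0398]
tcp_rot: [-2.517, -1.878, 0.001]
contact_force: [-3.8, 1.5, 6.5]
grip_width: 0.0329
```

```bash
python3 - <<'E'
from h import *
jg()
E
```

```text
t 20.28 jig xy mm [13.6  0.3] z 0.0398 F jig [-4.1  0.4  6.5] T [ 0.19  0.76 -0.07] w 0.0329
```

Emit:
step_arm(steps=[[28, 0, 0.3, 0, 0, 0, 0], [28, 0, 0.3, 0, 0, 0, 0], [28, 0, 0.3, 0, 0, 0, 0], [28, 0, 0, 0, 0, 0, 0]])

```text
time: 20.62
tool_pos: [0.6282, -0.0043, 0.0398]
tcp_rot: [-2.517, -1.878, 0.001]
contact_force: [-4.7, 2.5, 6.1]
grip_width: 0.0326
```

```bash
python3 - <<'E'
from h import *
jg()
E
```

```text
t 20.62 jig xy mm [14.2  0.3] z 0.0398 F jig [-5.2  1.1  6.1] T [ 0.25  1.14 -0.07] w 0.0326
```

Emit:
step_arm(steps=[[28, 0, 0.2, -0.2, 0, 0, 0], [28, 0, 0.4, 0, 0, 0, 0], [28, 0, 0.4, 0, 0, 0, 0], [28, 0, 0.4, 0, 0, 0, 0], [28, 0, 0, 0, 0, 0, 0]])

```text
time: 21.03
tool_pos: [0.6293, -0.0046, 0.0399]
tcp_rot: [-2.516, -1.878, 0.002]
contact_force: [-6.1, 2.1, 7.3]
grip_width: 0.0327
```

```bash
python3 - <<'E'
from h import *
jg()
E
```

```text
t 21.03 jig xy mm [15.4  0.3] z 0.0399 F jig [-6.5  0.3  7.3] T [ 0.44  1.48 -0.16] w 0.0327
```

```bash
cat >> h.py <<'E'
def edge():
    s=monitor.sense(); c=imaging.camera("wrist"); g=c["color"].astype(float); b=(g[:,:,2]-g[:,:,0])
    yaw=np.radians(-16.5); ex=np.array([np.cos(yaw),np.sin(yaw)]); out=[]
    for u in range(310,331,4):
        col=b[110:200,u-1:u+2].mean(1); col=np.convolve(col,np.ones(3)/3,'same'); d=np.diff(col)
        i=5+np.argmin(d[5:-5]); p=wat(c,(u,110+i+.5),.020,s)[:2]-[.6145,-.0005]; out.append((110+i,round(p@ex*1000,1)))
    print("flange rear edge row,x:",out,"-> axis x",np.round(np.median([o[1] for o in out])+38,1)); return c
E
python3 - <<'E'
from h import *
c=edge(); save("w6.png",cv2.resize(c["color"][100:340,180:460],None,fx=2.5,fy=2.5))
E
```

```text
flange rear edge row,x: [(np.int64(147), np.float64(-29.1)), (np.int64(146), np.float64(-29.7)), (np.int64(146), np.float64(-29.7)), (np.int64(146), np.float64(-29.7)), (np.int64(146), np.float64(-29.7)), (np.int64(147), np.float64(-29.1))] -> axis x 8.3
```

Emit:
step_arm(steps=[[44, 0, 0, 0, 0, 0, 0], [44, 0, 0, 0, 0, 0, 0], [44, 0, 0, 0, 0, 0, 0]])

```text
time: 21.33
tool_pos: [0.6309, -0.0056, 0.0397]
tcp_rot: [2.518, 1.878, 0.001]
contact_force: [-1.1, -0.4, -0.6]
grip_width: 0.0437
```

```bash
python3 - <<'E'
from h import *
jg(); c=edge()
a=cv2.imread("pics/w6.png"); b=cv2.cvtColor(cv2.resize(c["color"][100:340,180:460],None,fx=2.5,fy=2.5),cv2.COLOR_RGB2BGR)
cv2.imwrite("pics/w7.png",np.hstack([a[:,150:550],b[:,150:550]]))
E
```

```text
t 21.33 jig xy mm [17.1 -0.2] z 0.0397 F jig [-1.  -0.7 -0.6] T [-0.02  0.01 -0.01] w 0.0437
flange rear edge row,x: [(np.int64(144), np.float64(-29.1)), (np.int64(143), np.float64(-29.8)), (np.int64(143), np.float64(-29.7)), (np.int64(143), np.float64(-29.7)), (np.int64(143), np.float64(-29.7)), (np.int64(144), np.float64(-29.1))] -> axis x 8.3
```

View pics/w7.png

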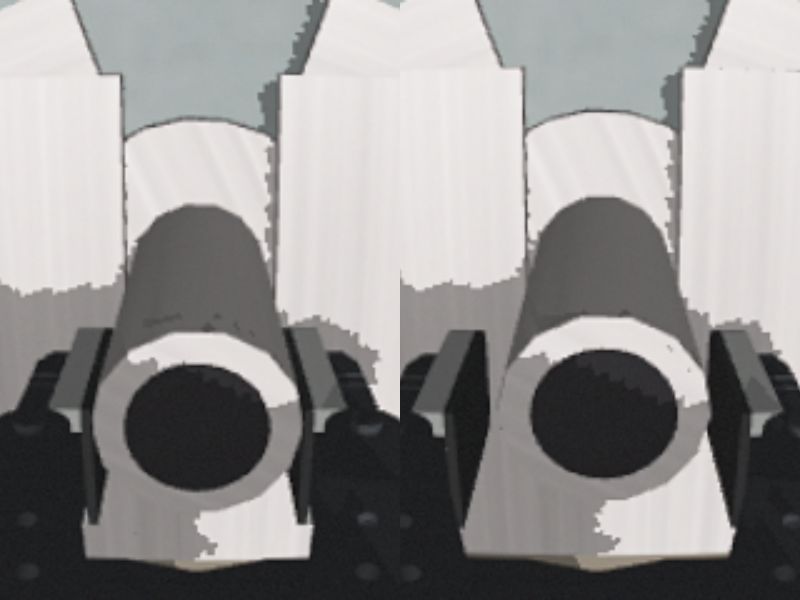

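```bash
python3 - <<'E'
from h import *
s=monitor.sense(); c=imaging.camera("wrist")
yaw=np.radians(-16.5); ex=np.array([np.cos(yaw),np.sin(yaw)]); ey=np.array([-ex[1],ex[0]])
def J(uv,z,s): d=wat(c,uv,z,s)[:2]-[.6145,-.0005]; return np.round([d@ex*1e3,d@ey*1e3],1)
print("rim now",J((321.6,266),.102,s))
s2=dict(s); s2["tool_pos"]=np.array([.6293,-.0046,.0399]); s2["tcp_rot"]=np.array([-2.516,-1.878,.002])
print("rim before",J((318.8,271.2),.102,s2), "flange before",J((320,146.5),.02,s2))
# slot mouth corner check at z=.031: right pic (524,68),(682,68)
for x in (524,682): print("mouth corner",J((180+(x-400+150)/2.5,100+68/2.5),.031,s))
jg()
E
```

```text
rim now [8.7 0.3]
rim before [ 9.8 -0.5] flange before [-29.7   0.4]
mouth corner [-40.6 -17.5]
mouth corner [-40.6  18.8]
t 21.43 jig xy mm [16.9 -0.1] z 0.0397 F jig [-0.3  0.9  0.5] T [-0.06 -0.01 -0.04] w 0.0438
```

The bush now stands upright at x ≈ 8.5 mm (rim and flange agree), but the pads had slipped ~8 mm ahead of it. Recentre on the barrel, grip firmer and push again to see whether it moves.

Emit:
step_arm(steps=[[44, 0, -3, 0, 0, 0, 0], [44, 0, -3, 0, 0, 0, 0], [44, 0, -2.5, 0, 0, 0, 0], [44, 0, 0, 0, 0, 0, 0], [28, 0, 0, 0, 0, 0, 0]], newtons=80)

```text
time: 21.85
tool_pos: [0.622, -0.0024, 0.0399]
tcp_rot: [-2.518, -1.879, -0.0]
contact_force: [-1.2, 0.1, 0.5]
grip_width: 0.0333
```

Emit:
step_arm(steps=[[28, 0, 0, 0, 0, 0, 0], [28, 0, 0, 0, 0, 0, 0], [28, 0, 0, 0, 0, 0, 0], [28, 0, 0, 0, 0, 0, 0]])

```text
time: 22.18
tool_pos: [0.6221, -0.0024, 0.0401]
tcp_rot: [-2.518, -1.879, -0.0]
contact_force: [-1.9, 2.0, 6.3]
grip_width: 0.0321
```

```bash
python3 - <<'E'
from h import *
jg(); edge()
E
```

```text
t 22.18 jig xy mm [7.9 0.4] z 0.0401 F jig [-2.3  1.4  6.3] T [ 0.17  0.56 -0.06] w 0.0321
flange rear edge row,x: [(np.int64(158), np.float64(-29.7)), (np.int64(158), np.float64(-29.7)), (np.int64(157), np.float64(-30.3)), (np.int64(158), np.float64(-29.6)), (np.int64(158), np.float64(-29.6)), (np.int64(158), np.float64(-29.7))] -> axis x 8.3
```

Emit:
step_arm(steps=[[28, 0, 0.4, 0, 0, 0, 0], [28, 0, 0.4, 0, 0, 0, 0], [28, 0, 0.4, 0, 0, 0, 0], [28, 0, 0, 0, 0, 0, 0]])

```text
time: 22.57
tool_pos: [0.6224, -0.0024, 0.0402]
tcp_rot: [-2.516, -1.878, 0.002]
contact_force: [-5.2, 2.3, 9.2]
grip_width: 0.0324
```

```bash
python3 - <<'E'
from h import *
jg(); edge()
E
```

```text
t 22.57 jig xy mm [8.1 0.4] z 0.0402 F jig [-5.6  0.7  9.2] T [ 0.32  1.29 -0.14] w 0.0324
flange rear edge row,x: [(np.int64(158), np.float64(-29.5)), (np.int64(157), np.float64(-30.1)), (np.int64(157), np.float64(-30.1)), (np.int64(158), np.float64(-29.5)), (np.int64(158), np.float64(-29.5)), (np.int64(158), np.float64(-29.5))] -> axis x 8.5
```

0.2 mm for 3.3 N is about the stop's 15 N/mm. Push on to ~12 N to confirm.

Emit:
step_arm(steps=[[28, 0, 0.5, 0, 0, 0, 0], [28, 0, 0.5, 0, 0, 0, 0], [28, 0, 0.5, 0, 0, 0, 0], [28, 0, 0.5, 0, 0, 0, 0], [28, 0, 0, 0, 0, 0, 0]])

```text
time: 23.03
tool_pos: [0.623, -0.0025, 0.0403]
tcp_rot: [-2.515, -1.877, 0.004]
contact_force: [-10.5, 3.3, 14.8]
grip_width: 0.0326
```

```bash
python3 - <<'E'
from h import *
jg(); edge()
E
```

```text
t 23.03 jig xy mm [8.7 0.5] z 0.0403 F jig [-11.    0.2  14.8] T [ 0.55  2.42 -0.15] w 0.0326
flange rear edge row,x: [(np.int64(158), np.float64(-28.8)), (np.int64(157), np.float64(-29.4)), (np.int64(157), np.float64(-29.4)), (np.int64(157), np.float64(-29.4)), (np.int64(158), np.float64(-28.8)), (np.int64(158), np.float64(-28.8))] -> axis x 8.9
```

Emit:
step_arm(steps=[[28, 0, 0.4, -0.4, 0, 0, 0], [28, 0, 0.4, -0.3, 0, 0, 0], [28, 0, 0.4, 0, 0, 0, 0], [28, 0, 0, 0, 0, 0, 0]])

```text
time: 23.42
tool_pos: [0.6234, -0.0026, 0.0404]
tcp_rot: [-2.514, -1.876, 0.006]
contact_force: [-10.5, 3.9, 12.0]
grip_width: 0.0326
```

```bash
python3 - <<'E'
from h import *
jg(); edge()
E
```

```text
t 23.42 jig xy mm [9.1 0.5] z 0.0404 F jig [-11.2   0.7  12. ] T [ 0.85  2.58 -0.15] w 0.0326
flange rear edge row,x: [(np.int64(157), np.float64(-29.1)), (np.int64(157), np.float64(-29.1)), (np.int64(157), np.float64(-29.1)), (np.int64(157), np.float64(-29.1)), (np.int64(157), np.float64(-29.1)), (np.int64(157), np.float64(-29.1))] -> axis x 8.9
```

Firm stop, the flange no longer moves. Ease the push to ~4 N and let go.

Emit:
step_arm(steps=[[28, 0, -0.5, 0.2, 0, 0, 0], [28, 0, -0.5, 0, 0, 0, 0], [28, 0, -0.4, 0, 0, 0, 0], [28, 0, 0, 0, 0, 0, 0]])

```text
time: 23.8
tool_pos: [0.6231, -0.0025, 0.0403]
tcp_rot: [-2.515, -1.877, 0.003]
contact_force: [-8.2, 3.1, 8.2]
grip_width: 0.0325
```

```bash
python3 - <<'E'
from h import *
jg(); edge()
E
```

```text
t 23.8 jig xy mm [8.8 0.5] z 0.0403 F jig [-8.7  0.7  8.2] T [ 0.63  1.78 -0.14] w 0.0325
flange rear edge row,x: [(np.int64(158), np.float64(-28.7)), (np.int64(157), np.float64(-29.4)), (np.int64(157), np.float64(-29.4)), (np.int64(157), np.float64(-29.4)), (np.int64(157), np.float64(-29.4)), (np.int64(158), np.float64(-28.7))] -> axis x 8.6
```

Emit:
step_arm(steps=[[50, 0, 0, 0, 0, 0, 0], [50, 0, 0, 0, 0, 0, 0], [50, 0, 0, 0, 0, 0, 0], [50, 0, 0, 0, 0, 0, 0]])

```text
time: 24.18
tool_pos: [0.6253, -0.0039, 0.0401]
tcp_rot: [2.518, 1.878, 0.0]
contact_force: [-0.1, -0.2, -1.8]
grip_width: 0.0502
```

```bash
python3 - <<'E'
from h import *
jg(); edge()
E
```

```text
t 24.18 jig xy mm [11.3 -0.2] z 0.0401 F jig [-0.  -0.2 -1.8] T [ 0.01 -0.03  0.02] w 0.0502
flange rear edge row,x: [(np.int64(153), np.float64(-29.4)), (np.int64(152), np.float64(-30.0)), (np.int64(152), np.float64(-30.0)), (np.int64(152), np.float64(-30.0)), (np.int64(153), np.float64(-29.3)), (np.int64(153), np.float64(-29.3))] -> axis x 8.3
```

Emit:
step_arm(steps=[[60, 0, -1.5, 0, 0, 0, 0], [60, 0, 0, -10, 0, 0, 0], [60, 0, 0, -20, 0, 0, 0], [60, 0, 0, -30, 0, 0, 0], [60, 0, 0, -30, 0, 0, 0]])

```text
time: 24.65
tool_pos: [0.6229, -0.0032, 0.1313]
tcp_rot: [-2.518, -1.878, 0.002]
contact_force: [1.1, 0.3, 0.0]
grip_width: 0.0601
```

Emit:
step_arm(steps=[[60, 0, -20, -30, 0, 0, 0], [60, 0, -30, -10, 0, 0, 0], [60, 0, -30, 0, 0, 0, 0], [60, 0, 0, 0, 0, 0, 0], [60, 0, 0, 0, 0, 0, 0]])

```text
time: 25.07
tool_pos: [0.5462, 0.0203, 0.1717]
tcp_rot: [2.517, 1.88, 0.003]
contact_force: [0.6, -0.3, 0.5]
grip_width: 0.0601
```

```bash
python3 - <<'E'
from h import *
jg(); s=monitor.sense(); c=imaging.camera("wrist"); im=c["color"].copy()
yaw=np.radians(-16.5); ex=np.array([np.cos(yaw),np.sin(yaw)]); C=np.array([.6145,-.0005])+ex*.0085
for rad,z,col in((.038,.020,(255,0,0)),(.017,.102,(0,255,255))):
    a=np.linspace(0,2*np.pi,60); cv2.polylines(im,[np.int32([wpix(c,[C[0]+rad*np.cos(t),C[1]+rad*np.sin(t),z],s) for t in a])],True,col,1)
a=im; b=imaging.camera("top")["color"][100:260,170:470]
save("w8.png",cv2.resize(np.vstack([a[60:],np.pad(b,((0,0),(0,340),(0,0)))]),None,fx=1.2,fy=1.2))
E
```

```text
t 25.07 jig xy mm [-71.4   0.5] z 0.1717 F jig [ 0.6 -0.1  0.5] T [ 0.02 -0.03  0.  ] w 0.0601
```

View pics/w8.png

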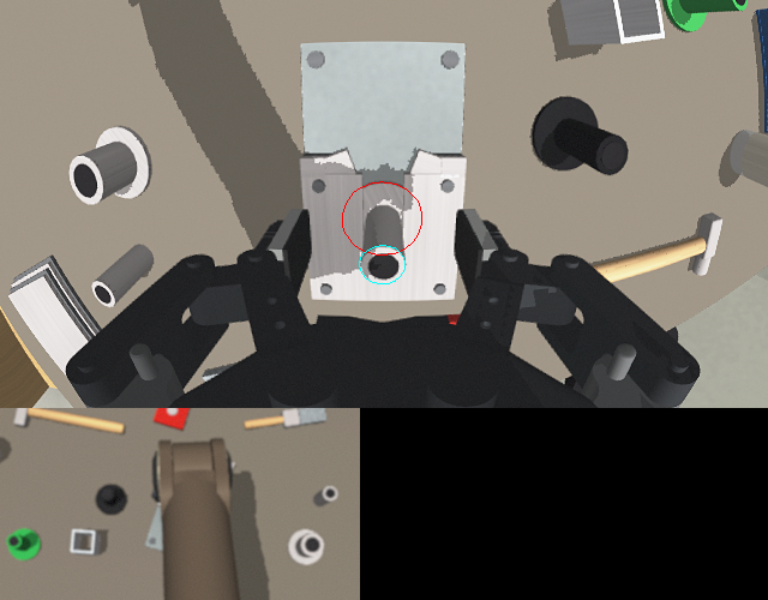

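The bush stands upright in the slot, flange under the plate: the rings for x = 8.5 mm lie on flange (382,218) and rim (382,265). The other pieces stand where they were and the gripper is clear. Handing in.

```bash
python3 -c "
from h import *
print(close_job())"
```

```text
the job is handed in; nothing more can be done
None
```

The bare-steel flanged bush is in the jig, upright in the slot with its flange under the plate and against the hidden stop. I let go of it and handed the job in at about 25 s.

**Stop:** I met the stop with the bush's axis at about x = 8.4 mm in the jig's frame. On the final push the bush gave about 0.2 mm for 3.3 N, close to the stop's 15 N per mm. I pushed with about 11 N at most, going by the force at the end of each move. The flange went about 0.5 mm further under that push and came back to 8.3 mm on release.

**Last picture:** the bush was upright at about 8.5 mm, and the gripper was clear. The other pieces stood where they were.

**Checks that disagreed or are missing:**
- **First contact:** the fingers had slipped ahead along the barrel, so the tool position read 12.8 mm while the camera showed the bush at 8.3 mm. I recentred, gripped harder and repeated the push.
- **Spring rate:** the later part of the push gave a softer figure, about 9 N per mm. Tilting in the grip and rubbing on the base probably account for that.
- **Feeler:** it is hidden and could not be read, so "home" rests on the force and the camera only.
- **Pictures:** I viewed 11 pictures, one over the budget of 10.

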